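# Pack the finished glass ornaments in the gift tray

## Task

Pack the four finished glass ornaments, the ones with a gold cap, into the gift tray: set each one upright into the dimpled holder of its own colour. They are fragile, so grip them lightly and set them down gently, without dropping them. Leave the two unfinished ornaments with black stoppers standing where they are.

Things in the scene. Friction and masses are not known exactly. Their poses are not given: they have to be found in the camera images.
- blue_ornament: Finished blue glass ornament: ball 48 mm wide, white chips on its shoulder, gold cap 19 mm across with a wire loop on top; 58 mm tall, about 45 g, upright on a flat foot 18 mm across. Origin: centre of the foot's underside; z up through the cap; ball centre 22 mm above. Breaks if gripped with over 60 N per finger, pressed on a holder with over 25 N, or let fall over 15 mm.
- green_ornament: Finished green glass ornament: ball 48 mm wide, white chips on its shoulder, gold cap 19 mm across with a wire loop on top; 58 mm tall, about 45 g, upright on a flat foot 18 mm across. Origin: centre of the foot's underside; z up through the cap; ball centre 22 mm above. Breaks if gripped with over 60 N per finger, pressed on a holder with over 25 N, or let fall over 15 mm.
- red_ornament: Finished red glass ornament: ball 48 mm wide, white chips on its shoulder, gold cap 19 mm across with a wire loop on top; 58 mm tall, about 45 g, upright on a flat foot 18 mm across. Origin: centre of the foot's underside; z up through the cap; ball centre 22 mm above. Breaks if gripped with over 60 N per finger, pressed on a holder with over 25 N, or let fall over 15 mm.
- yellow_ornament: Finished yellow glass ornament: ball 48 mm wide, white chips on its shoulder, gold cap 19 mm across with a wire loop on top; 58 mm tall, about 45 g, upright on a flat foot 18 mm across. Origin: centre of the foot's underside; z up through the cap; ball centre 22 mm above. Breaks if gripped with over 60 N per finger, pressed on a holder with over 25 N, or let fall over 15 mm.
- blue_unfinished: Look-alike that does not belong in the tray: unfinished blue ornament, same ball, foot, chips and origin, but with a flat black stopper 25 mm across on top instead of the gold cap; about 50 mm tall. It must stay where it stands.
- red_unfinished: Look-alike that does not belong in the tray: unfinished red ornament, same ball, foot, chips and origin, but with a flat black stopper 25 mm across on top instead of the gold cap; about 50 mm tall. It must stay where it stands.
- blue_holder: Fixed blue holder: 72 mm plate, 4 mm thick, with a white dimple cup in its middle (bore 39, outside 45 mm; rim 18 and floor 7 mm above the origin). The ball rests on the rim, its foot then 10 mm above the origin. Origin: centre of the plate's underside, 5 mm above the table; z up, x, y along its sides. The four holders, in any order, 88 mm apart, 2 x 2, in a 196 mm tray, walls 16 mm high.
- green_holder: Fixed green holder: 72 mm plate, 4 mm thick, with a white dimple cup in its middle (bore 39, outside 45 mm; rim 18 and floor 7 mm above the origin). The ball rests on the rim, its foot then 10 mm above the origin. Origin: centre of the plate's underside, 5 mm above the table; z up, x, y along its sides. The four holders, in any order, 88 mm apart, 2 x 2, in a 196 mm tray, walls 16 mm high.
- red_holder: Fixed red holder: 72 mm plate, 4 mm thick, with a white dimple cup in its middle (bore 39, outside 45 mm; rim 18 and floor 7 mm above the origin). The ball rests on the rim, its foot then 10 mm above the origin. Origin: centre of the plate's underside, 5 mm above the table; z up, x, y along its sides. The four holders, in any order, 88 mm apart, 2 x 2, in a 196 mm tray, walls 16 mm high.
- yellow_holder: Fixed yellow holder: 72 mm plate, 4 mm thick, with a white dimple cup in its middle (bore 39, outside 45 mm; rim 18 and floor 7 mm above the origin). The ball rests on the rim, its foot then 10 mm above the origin. Origin: centre of the plate's underside, 5 mm above the table; z up, x, y along its sides. The four holders, in any order, 88 mm apart, 2 x 2, in a 196 mm tray, walls 16 mm high.

How it is judged:
By the outcome, as a careful person would: the job done as asked, in the order asked, and still so for the second after the job is handed in, with the robot touching nothing.
It also fails if it takes over 104 s, if anything falls off the work surface, if the arm or the gripper's body presses on something with over 40 N, if the wrist force passes 120 N, or if a joint passes its speed limit or range.

## Robot

A 6-joint arm with a two-finger parallel gripper is mounted at the origin on the work surface. World frame = base frame: x ahead of the robot, y to its left, z up, the work surface at z = 0. Lengths are in m, angles in rad, forces in N, time in s.
With the tool pointing down it reaches from about 0.35 to 0.8 m from the base axis. Payload 7.3 kg.
Tool frame: the origin (TCP) lies at the very end of the fingers, on their centre line; the grasp point (between the pads) lies 19 mm behind it; z points along the fingers, y is the line along which they close (so a half turn about z gives the same grasp; the last joint's range is limited). The gripper opens to 85 mm and grips with 20 to 120 N. Pads are 22 mm wide; open, the fingers measure 114 mm over their backs; the gripper's body (76 mm by 85 mm) begins 54 mm behind the grasp point. The pads swing forward as they close: fully open they stand 13 mm farther back than shut.
Start: joints at [-0.146, 0.342, 1.524, -0, 1.275, -0.146], TCP at [0.525, 0, 0.231] pointing down, gripper open.
Joint ranges: [-2.53, 2.53], [-0.77, 2.02], [0.04, 2.7], [-1, 4.14], [0.28, 2.66], [-3.11, 3.11]. Speed limits (rad/s): [2.57, 2.57, 3.14, 3.14, 3.14, 3.14].

## Interface

Orientations are given as a rotation vector (axis times angle).
In Python, from cell import arm gives the robot as it stands.
- The arm moves only by the shell command python3 -m handwheel 'ROWS' [FORCE]. ROWS is a JSON object whose one key "deltas" holds a list of rows, each an object of numbers: "jaw": the finger opening in mm, from 0 to 85.4; "tx", "ty", "tz": the shift along the tool's x, y, z in units of 30 mm (1.0 is 30 mm); "yaw": the turn about the tool's z in units of 5 degrees (1.0 is 5 degrees). In form: {"deltas": [{"jaw": .., "tx": .., "ty": .., "tz": .., "yaw": ..}, ...]}. A call has 1 to 5 rows; each row is the pose to reach, as a shift and turn from the pose commanded when the call began, along the tool's axes at that moment; what a row does not reach only later rows make up. A row lasts 1/10 s, in which the tool goes at most 50 mm and 8.59 degrees, less where a joint would pass 70% of its speed; a pose out of reach is approached as far as the arm can. A call with a gripper value outside its range is refused whole. The fingers move at their own pace and stop on an object; FORCE is the grip in N (left out, the last holds). Time passes only in rows, so rows that repeat a pose let the fingers close. It gives the time, the measured TCP pose, the force, the opening and the grip force at its end, in the units of the state.
- arm.state(): the state, without advancing time (a new reading comes with each control period).
- arm.capture(name): name is "scene" or "side" or "wrist"; returns the picture (420x560x3 uint8, red, green, blue); there is no depth.
- arm.calibration(name): a dict with "camera_matrix" (3x3 intrinsics, pixels), "extrinsics" (4x4, takes a point from world to camera coordinates); the wrist camera has in their place "hand_eye" (4x4, takes a point from camera to tool coordinates, whose origin is the TCP and whose axes are the flange's). Camera axes: x right, y down, z forward; pixel columns grow to the right and rows downward; lengths in m; the calibration is good to about 2 mm. A picture is of the moment at which its call begins: read the wrist's pose just before it. calibration takes no time and is no camera call.
- arm.job_done(): hands the job in; it is judged then, once.
Trained networks look in the newest picture that a camera, given by its name, has taken for a name from the list of things; names that differ only in an ending like _2 or _b are one class to them, and where a whole thing is asked for, a point or a joint stands for the part that bears it (a point fixed in the world has none). Each returns a list of dicts, best first, with "score" (0 to 1); they miss things now and then, are a little off and sometimes report something else, mostly with a low value. They report only what shows in the picture. A call takes as long as a camera call.
- arm.search_frame(name, camera): "centre" ([row, column] as shares, 0 to 1, of the picture: columns of its width, rows of its height, amid what is visible of it).
- arm.pinpoint(name, camera): "centre" ([row, column] as shares, 0 to 1, of the picture: columns of its width, rows of its height: a listed point, or the origin of a listed thing).
The state is a dict: "time_s": time; "qpos": joint angles; "qvel": joint speeds; "joint_efforts": joint torques, N m; "position": TCP position; "orientation": TCP orientation; "ft_force": force on the tool from outside, world axes, zero at the start; "torque": the same for the moment, N m; "finger_gap": finger opening in m; "grip_force": force on a finger pad.
Only numpy, scipy, OpenCV 4.12 (cv2) and the standard library are available. Lean on these libraries where they do the work, as an engineer would, in place of code of your own. Each camera call takes 0.05 s, during which the arm holds its last target. There are 200 camera calls.

## Working session

There is one attempt and no reset: what is moved stays moved. The work goes in short steps, Python scripts to look and compute and a shell command to move; the robot and the scene stay as the last step left them, time stands still between calls to the robot, and variables do not carry over. Pictures are saved under pics/ and viewed, at most 14 in all, crops included, and the job is handed in when it is done.

```bash
mkdir -p pics
cat > h.py <<'E'
import numpy as np, cv2
from cell import arm
from scipy.spatial.transform import Rotation as R
def cam(name):
    c=arm.calibration(name); K=np.array(c["camera_matrix"])
    if name=="wrist":
        s=arm.state(); T=np.eye(4); T[:3,:3]=R.from_rotvec(s["orientation"]).as_matrix(); T[:3,3]=s["position"]
        return K, T@np.array(c["hand_eye"])
    return K, np.linalg.inv(np.array(c["extrinsics"]))
def ray(KT,rc,z):
    K,T=KT; v=T[:3,:3]@np.linalg.inv(K)@np.array([rc[1]*560,rc[0]*420,1]); o=T[:3,3]
    return (o+v*(z-o[2])/v[2])[:2]
def save(img,name): cv2.imwrite("pics/"+name,cv2.cvtColor(img,cv2.COLOR_RGB2BGR))
N=[a+b for b in("_ornament","_unfinished","_holder") for a in("blue","green","red","yellow") if not(b=="_unfinished" and a in("green","yellow"))]
E
python3 - <<'E'
from h import *
s=arm.state();print(s)
for c in("scene","side"):
    save(arm.capture(c),c+"0.png");KT=cam(c);print(c,KT[1][:3,3])
    for n in N:
        for d in arm.pinpoint(n,c)[:2]:
            print(n,round(d["score"],2),np.round([d["centre"][1]*560,d["centre"][0]*420]),np.round(ray(KT,d["centre"],0.005 if "holder" in n else 0),4))
E
```

```text
{'time_s': 0.0, 'qpos': array([-1.45977896e-01,  3.42713842e-01,  1.52500568e+00, -1.77654228e-06,
        1.27540121e+00, -1.46007218e-01]), 'qvel': array([ 7.83834601e-04,  1.32294289e-03,  2.15754146e-04, -2.34767271e-06,
        9.82354710e-04,  5.39532931e-04]), 'joint_efforts': array([ 5.72253757e-04, -4.33677435e+01, -2.46005630e+01, -7.37992127e-05,
        7.83137977e-03, -1.18290802e-05]), 'position': array([5.24603757e-01, 9.15819433e-05, 2.30634525e-01]), 'orientation': array([-2.22054176e+00, -2.22060803e+00,  1.43388896e-03]), 'ft_force': array([-0.33832553, -0.07519316,  0.73063213]), 'torque': array([ 0.01682034, -0.00153999,  0.00924795]), 'grip_force': 0.0, 'finger_gap': 0.08558645063702783}
scene [1.04094794 0.3479175  0.98852771]
blue_ornament 0.59 [350. 204.] [0.4342 0.1672]
green_ornament 0.73 [307. 186.] [0.4429 0.0414]
red_ornament 0.75 [326. 238.] [0.5545 0.1599]
yellow_ornament 0.5 [267. 253.] [0.6683 0.0558]
blue_unfinished 0.56 [417. 295.] [0.5755 0.4158]
red_unfinished 0.58 [378. 261.] [0.5436 0.2998]
red_unfinished 0.19 [243. 160.] [ 0.461 -0.159]
blue_h
[... 188 characters left out ...]
holder 0.86 [235. 186.] [ 0.5479 -0.1244]
side [0.3234046  0.79268131 0.66071997]
blue_ornament 0.83 [326. 272.] [0.432  0.1469]
blue_ornament 0.64 [340. 192.] [ 0.4678 -0.1604]
green_ornament 0.86 [338. 237.] [0.4327 0.0259]
red_ornament 0.67 [270. 263.] [0.5553 0.1591]
yellow_ornament 0.56 [269. 259.] [0.5612 0.1484]
blue_unfinished 0.78 [213. 362.] [0.567  0.4208]
blue_unfinished 0.6 [269. 261.] [0.56   0.1527]
red_unfinished 0.66 [248. 310.] [0.552  0.2944]
blue_holder 0.59 [340. 192.] [ 0.4664 -0.1514]
blue_holder 0.31 [325. 278.] [0.4291 0.1695]
green_holder 0.63 [302. 177.] [ 0.5842 -0.1913]
red_holder 0.72 [333. 171.] [ 0.5085 -0.2512]
yellow_holder 0.57 [309. 193.] [ 0.5431 -0.1204]
```

View pics/scene0.png

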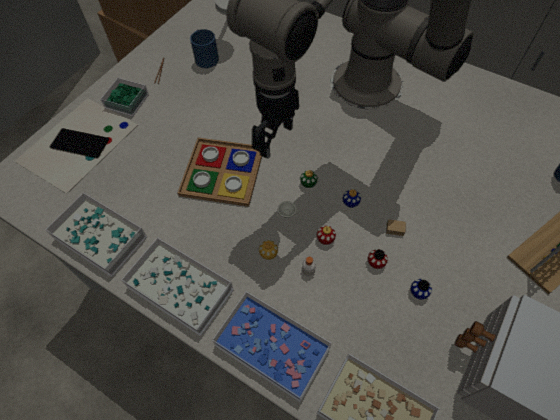

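View pics/side0.png

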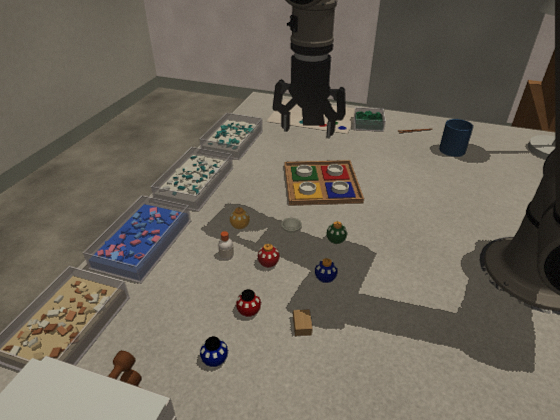

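The scene view shows gold-capped green (309,179), blue (351,198), red (326,235) and yellow (268,249). The black-stoppered red is at (377,259) and blue at (421,290). The tray is at about (222,172), with red, blue, green and yellow holders matching the network's results. The side view agrees. I'll refine with the wrist camera from above, starting over the ornaments.

```bash
python3 -m handwheel '{"deltas":[{"jaw":85,"tx":1.5,"ty":-0.3,"tz":-1},{"jaw":85,"tx":3,"ty":-0.5,"tz":-2},{"jaw":85,"tx":3.4,"ty":-0.5,"tz":-2.5},{"jaw":85,"tx":3.4,"ty":-0.5,"tz":-2.5},{"jaw":85,"tx":3.4,"ty":-0.5,"tz":-2.5}]}' 25
cat > look.py <<'E'
from h import *
import sys
KT=cam("wrist"); save(arm.capture("wrist"),sys.argv[1]); print(KT[1][:3,3],arm.state()["time_s"])
for n in sys.argv[2:] or N:
    for d in arm.pinpoint(n,"wrist")[:2]:
        print(n,round(d["score"],2),np.round([d["centre"][1]*560,d["centre"][0]*420]),np.round(ray(KT,d["centre"],0.005 if "holder" in n else 0),4))
E
python3 look.py w1.png
```

```text
[0.5253735  0.06962745 0.37328476] 1.15
blue_ornament 0.84 [194.  29.] [0.4325 0.1649]
green_ornament 0.58 [208. 146.] [0.4397 0.0383]
red_ornament 0.92 [308.  36.] [0.5584 0.1582]
yellow_ornament 0.64 [400. 125.] [0.6711 0.0621]
blue_unfinished 0.37 [307.  33.] [0.5577 0.161 ]
red_unfinished 0.56 [321. 324.] [ 0.5876 -0.2157]
green_holder 0.82 [320. 321.] [ 0.5846 -0.2078]
red_holder 0.67 [203. 146.] [0.4353 0.038 ]
red_holder 0.55 [263. 345.] [ 0.5025 -0.2473]
yellow_holder 0.57 [296. 267.] [ 0.5494 -0.1225]invalid input
```

View pics/w1.png

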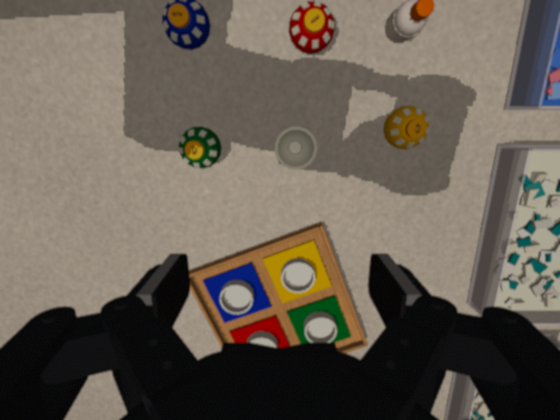

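```bash
python3 -m handwheel '{"deltas":[{"jaw":85,"tx":1.5}]}' ; python3 -c "
from h import *
print(arm.state()['position'],arm.state()['time_s'])"
```

```text
[5.25016901e-01 5.53211304e-06 2.31299457e-01] 1.65invalid input
```

The wrist view shows finished blue (186,22), red (312,26), green (200,147) and yellow (406,127), with the tray cups at (237,297), (298,275) and (320,327). The move was refused, probably because a row field was missing. I'll retry over the ornaments with every field given, then look at the tray.

```bash
python3 -m handwheel '{"deltas":[{"jaw":85,"tx":-1.2,"ty":-0.2,"tz":-1,"yaw":0},{"jaw":85,"tx":-2.5,"ty":-0.2,"tz":-2,"yaw":0},{"jaw":85,"tx":-4,"ty":-0.2,"tz":-2.5,"yaw":0},{"jaw":85,"tx":-5.5,"ty":-0.2,"tz":-2.5,"yaw":0},{"jaw":85,"tx":-7,"ty":-0.2,"tz":-2.5,"yaw":0}]}' 25;python3 -m handwheel '{"deltas":[{"jaw":85,"tx":-1.2,"ty":0,"tz":0,"yaw":0},{"jaw":85,"tx":-1.2,"ty":0,"tz":0,"yaw":0},{"jaw":85,"tx":-1.2,"ty":0,"tz":0,"yaw":0},{"jaw":85,"tx":-1.2,"ty":0,"tz":0,"yaw":0}]}'
python3 look.py w2.png {blue,red,green,yellow}_holder
```

```text
time_s: 2.15
position: [0.519, -0.2117, 0.3072]
orientation: [2.22, 2.221, 0.001]
ft_force: [1.8, -0.4, -0.4]
finger_gap: 0.0851
grip_force: 0.0
time_s: 2.55
position: [0.5191, -0.2449, 0.3064]
orientation: [-2.22, -2.222, -0.001]
ft_force: [0.6, 0.9, -0.2]
finger_gap: 0.0849
grip_force: 0.0
[ 0.51939632 -0.17540121  0.44837838] 2.6
blue_holder 0.84 [242. 109.] [ 0.4694 -0.1624]
red_holder 0.78 [267. 163.] [ 0.5027 -0.2381]
green_holder 0.78 [325. 143.] [ 0.5863 -0.2085]
yellow_holder 0.68 [299.  82.] [ 0.5484 -0.1265]
```

View pics/w2.png

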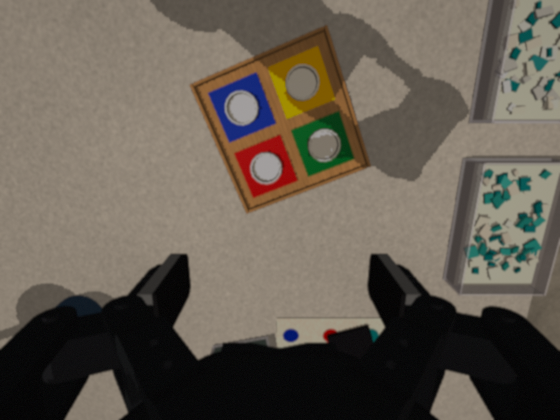

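Run:
```python
from h import *
KT=cam("wrist"); im=cv2.imread("pics/w2.png"); hsv=cv2.cvtColor(im,cv2.COLOR_BGR2HSV)
m=((hsv[...,1]<60)&(hsv[...,2]>110)).astype(np.uint8)
n,l,s,c=cv2.connectedComponentsWithStats(m[:240])
for i in range(1,n):
    if 150<s[i,4]<4000 and 200<c[i][0]<360: print(s[i],c[i],np.round(ray(KT,[c[i][1]/420,c[i][0]/560],0.02),4))
# colour plates
for nm,lo,hi in(("blue",110,130),("yel",18,32),("green",45,85),("red",0,6)):
    k=((hsv[...,0]>=lo)&(hsv[...,0]<=hi)&(hsv[...,1]>150)&(hsv[...,2]>50)).astype(np.uint8)
    k[220:]=0;k[:30]=0
    cs,_=cv2.findContours(k,0,2)
    for q in cs:
        if cv2.contourArea(q)>1200:
            r=cv2.minAreaRect(q); print(nm,r,np.round(ray(KT,[r[0][1]/420,r[0][0]/560],0.009),4))
```

```text
[287  69  29  31 689] [300.99419448  83.59941945] [ 0.5498 -0.1305]
[225  90  33  36 873] [241.23024055 107.54982818] [ 0.4697 -0.1609]
[310 129  27  33 678] [322.83333333 144.26253687] [ 0.582  -0.2095]
[251 153  31  31 723] [265.84094053 167.2780083 ] [ 0.5021 -0.2419]
blue ((242.28106689453125, 107.17455291748047), (52.69231414794922, 50.384620666503906), 67.38013458251953) [ 0.4699 -0.16  ]
yel ((301.6781005859375, 82.30823516845703), (59.33986282348633, 56.530879974365234), 69.44395446777344) [ 0.5514 -0.1278]
green ((323.0547790527344, 143.47946166992188), (49.15727996826172, 50.56177520751953), 69.44395446777344) [ 0.5839 -0.2093]
red ((265.8103332519531, 166.27584838867188), (49.02356719970703, 49.20926284790039), 68.19859313964844) [ 0.5016 -0.2421]
```

The view shows all four cups clearly: blue (241,107), yellow (301,83), green (323,144) and red (266,167). The fitted grid gives blue (.4693,-.1603), yellow (.5512,-.1282), green (.5833,-.2101) and red (.5014,-.2422). Next I'll look from above the ornaments.

```bash
python3 -m handwheel '{"deltas":[{"jaw":85,"tx":1.6,"ty":0,"tz":0,"yaw":0},{"jaw":85,"tx":3.2,"ty":0,"tz":0,"yaw":0},{"jaw":85,"tx":4.8,"ty":0,"tz":0,"yaw":0},{"jaw":85,"tx":6.4,"ty":0,"tz":0,"yaw":0},{"jaw":85,"tx":8,"ty":0,"tz":0,"yaw":0}]}';python3 -m handwheel '{"deltas":[{"jaw":85,"tx":1.2,"ty":0,"tz":0,"yaw":0},{"jaw":85,"tx":1.2,"ty":0,"tz":0,"yaw":0},{"jaw":85,"tx":1.2,"ty":0,"tz":0,"yaw":0},{"jaw":85,"tx":1.2,"ty":0,"tz":0,"yaw":0}]}'
python3 look.py w3.png {blue,red,green,yellow}_ornament
python3 - <<'E'
from h import *
KT=cam("wrist"); im=cv2.imread("pics/w3.png"); hsv=cv2.cvtColor(im,cv2.COLOR_BGR2HSV)
m=((hsv[...,1]>110)&(hsv[...,2]>25)).astype(np.uint8); m=cv2.morphologyEx(m,cv2.MORPH_CLOSE,np.ones((7,7)));m[250:]=0
n,l,s,c=cv2.connectedComponentsWithStats(m)
for i in range(1,n):
    if s[i,4]>300:
        q=cv2.findContours((l==i).astype(np.uint8),0,2)[0][0]; cc,r=cv2.minEnclosingCircle(q)
        print(s[i],np.round(cc),round(r,1),np.round(ray(KT,[cc[1]/420,cc[0]/560],0.023),4))
E
```

```text
time_s: 3.3
position: [0.5186, -0.0037, 0.3066]
orientation: [2.221, 2.222, 0.001]
ft_force: [0.7, 0.5, 0.7]
finger_gap: 0.0851
grip_force: 0.0
time_s: 3.7
position: [0.519, 0.0294, 0.3063]
orientation: [2.222, 2.221, -0.0]
ft_force: [0.4, -1.0, -0.2]
finger_gap: 0.0849
grip_force: 0.0
[0.51940398 0.0990291  0.44828582] 3.75
blue_ornament 0.67 [213.  67.] [0.43   0.1666]
red_ornament 0.89 [308.  72.] [0.5606 0.1603]
green_ornament 0.67 [223. 161.] [0.4373 0.0386]
yellow_ornament 0.69 [382. 144.] [0.6709 0.0642]
[ 493    0   67  130 6641] [526.  64.] 72.5 [0.8403 0.1658]
[192  48  36  37 923] [210.  66.] 19.0 [0.4315 0.1649]
[ 292   50   35   39 1034] [309.  69.] 19.3 [0.5591 0.1605]
[368 131  36  34 924] [386. 147.] 18.1 [0.6685 0.0611]
[203 148  32  31 661] [219. 163.] 15.7 [0.4356 0.0384]
[ 251  225   77   25 1004] [289. 248.] 38.0 [ 0.5357 -0.0917]
```

View pics/w3.png

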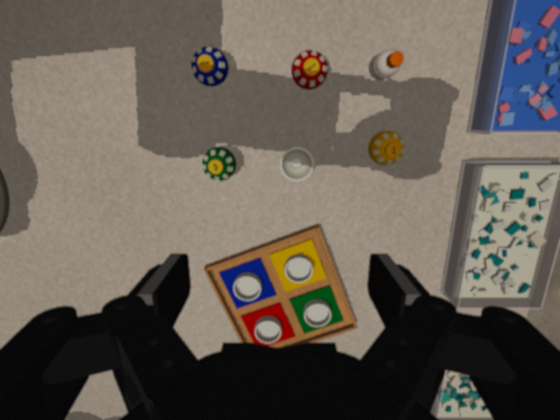

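The balls are at blue (210,66), red (310,69), green (219,163) and yellow (386,147). That matches both the network and the masks. Green first.

```bash
python3 -m handwheel '{"deltas":[{"jaw":85,"tx":0.3,"ty":-1,"tz":1,"yaw":0},{"jaw":85,"tx":0.3,"ty":-2,"tz":2,"yaw":0},{"jaw":85,"tx":0.3,"ty":-2.7,"tz":3.2,"yaw":0},{"jaw":85,"tx":0.3,"ty":-2.7,"tz":4.7,"yaw":0},{"jaw":85,"tx":0.3,"ty":-2.7,"tz":6.2,"yaw":0}]}';python3 -m handwheel '{"deltas":[{"jaw":85,"tx":0,"ty":0,"tz":0.8,"yaw":0},{"jaw":85,"tx":0,"ty":0,"tz":0.8,"yaw":0},{"jaw":85,"tx":0,"ty":0,"tz":0.8,"yaw":0},{"jaw":85,"tx":0,"ty":0,"tz":0.8,"yaw":0}]}'
python3 look.py w4.png green_ornament
```

```text
time_s: 4.45
position: [0.438, 0.0386, 0.1197]
orientation: [2.221, 2.219, 0.003]
ft_force: [1.2, 0.4, -0.1]
finger_gap: 0.0852
grip_force: 0.0
time_s: 4.85
position: [0.4394, 0.0387, 0.0979]
orientation: [2.22, 2.219, 0.003]
ft_force: [-0.3, -0.4, -0.4]
finger_gap: 0.0849
grip_force: 0.0
[0.43929438 0.10839193 0.23981179] 4.9
green_ornament 0.96 [275. 207.] [0.4376 0.0379]
```

View pics/w4.png

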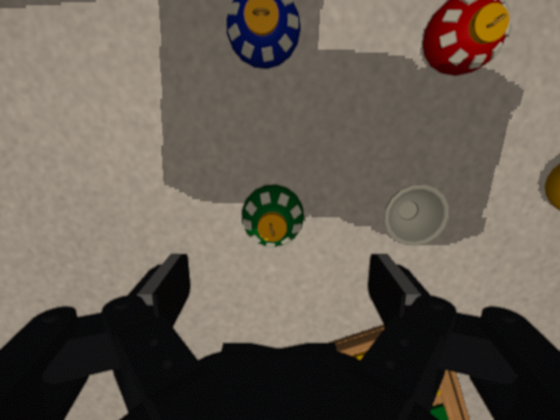

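Green sits at (273,215) on the hand's centre line, as expected. Descend and grip lightly.

```bash
python3 -m handwheel '{"deltas":[{"jaw":85,"tx":0,"ty":-0.05,"tz":1,"yaw":0},{"jaw":85,"tx":0,"ty":-0.05,"tz":2,"yaw":0},{"jaw":85,"tx":0,"ty":-0.05,"tz":2.7,"yaw":0},{"jaw":85,"tx":0,"ty":-0.05,"tz":3.05,"yaw":0},{"jaw":85,"tx":0,"ty":-0.05,"tz":3.05,"yaw":0}]}' 25;python3 -m handwheel '{"deltas":[{"jaw":40,"tx":0,"ty":0,"tz":0,"yaw":0},{"jaw":40,"tx":0,"ty":0,"tz":0,"yaw":0},{"jaw":40,"tx":0,"ty":0,"tz":0,"yaw":0},{"jaw":40,"tx":0,"ty":0,"tz":0,"yaw":0},{"jaw":40,"tx":0,"ty":0,"tz":0,"yaw":0}]}' 25
```

```text
time_s: 5.45
position: [0.4364, 0.039, 0.0045]
orientation: [-2.221, -2.221, 0.001]
ft_force: [-0.1, 1.0, 0.5]
finger_gap: 0.085
grip_force: 0.0
time_s: 5.95
position: [0.4373, 0.039, 0.006]
orientation: [2.22, 2.22, 0.003]
ft_force: [-1.4, -0.1, 7.8]
finger_gap: 0.0463
grip_force: 24.5
```

```bash
python3 -m handwheel '{"deltas":[{"jaw":40,"tx":0,"ty":0,"tz":-0.3,"yaw":0},{"jaw":40,"tx":0,"ty":0,"tz":-1,"yaw":0},{"jaw":40,"tx":0,"ty":0,"tz":-2,"yaw":0},{"jaw":40,"tx":0,"ty":0,"tz":-3,"yaw":0},{"jaw":40,"tx":0,"ty":0,"tz":-4,"yaw":0}]}' 25;python3 -m handwheel '{"deltas":[{"jaw":40,"tx":-1,"ty":0.5,"tz":0,"yaw":0},{"jaw":40,"tx":-2.3,"ty":1.2,"tz":0,"yaw":0},{"jaw":40,"tx":-3.6,"ty":2,"tz":0,"yaw":0},{"jaw":40,"tx":-4.9,"ty":2.7,"tz":0,"yaw":0},{"jaw":40,"tx":-6.2,"ty":3.4,"tz":0,"yaw":0}]}' 25; python3 -m handwheel '{"deltas":[{"jaw":40,"tx":-1.3,"ty":0.7,"tz":0,"yaw":0},{"jaw":40,"tx":-2.1,"ty":1.45,"tz":0,"yaw":0},{"jaw":40,"tx":-2.1,"ty":1.45,"tz":0,"yaw":0},{"jaw":40,"tx":-2.1,"ty":1.45,"tz":0,"yaw":0}]}' 25
python3 -c "
from h import *
save(arm.capture('wrist'),'w5.png')"
```

```text
time_s: 6.45
position: [0.4363, 0.0391, 0.1268]
orientation: [2.221, 2.221, 0.001]
ft_force: [0.3, -0.1, 0.6]
finger_gap: 0.0459
grip_force: 25.8
time_s: 6.95
position: [0.5392, -0.1486, 0.1259]
orientation: [2.221, 2.221, 0.001]
ft_force: [1.4, 0.5, -0.6]
finger_gap: 0.046
grip_force: 25.8
time_s: 7.35
position: [0.5816, -0.2101, 0.1249]
orientation: [-2.222, -2.22, 0.0]
ft_force: [-1.1, 0.2, -0.5]
finger_gap: 0.0461
grip_force: 25.8
```

View pics/w5.png

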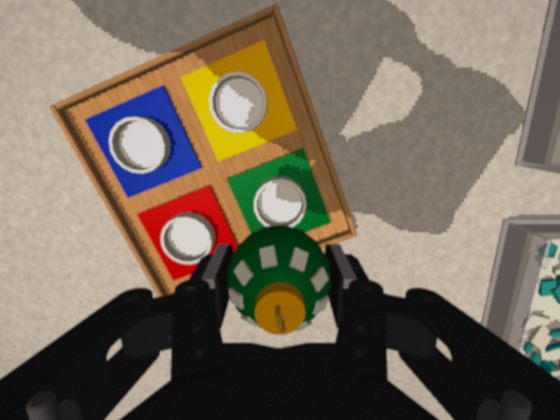

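Green is held upright, centred at column 279, with the free green cup at (280,203). I'll check the cup position before lowering.

```bash
cat > cups.py <<'E'
from h import *
import sys
KT=cam("wrist")
for a in sys.argv[1:]:
    x,y=map(float,a.split(",")); print(a,np.round(ray(KT,[y/420,x/560],0.023),4))
print(arm.state()["position"])
E
python3 cups.py 280,203 188,238 140,145 238,102
python3 -m handwheel '{"deltas":[{"jaw":40,"tx":0,"ty":0.05,"tz":0.8,"yaw":0},{"jaw":40,"tx":0,"ty":0.05,"tz":1.8,"yaw":0},{"jaw":40,"tx":0,"ty":0.05,"tz":2.5,"yaw":0},{"jaw":40,"tx":0,"ty":0.05,"tz":2.9,"yaw":0},{"jaw":40,"tx":0,"ty":0.05,"tz":3.1,"yaw":0}]}' 25
```

```text
280,203 [ 0.5831 -0.2074]
188,238 [ 0.5035 -0.2389]
140,145 [ 0.4718 -0.1596]
238,102 [ 0.5509 -0.1272]
[ 0.58132646 -0.20929531  0.12497187]
time_s: 7.9
position: [0.5829, -0.2089, 0.0313]
orientation: [-2.219, -2.222, 0.001]
ft_force: [0.0, 0.1, -0.6]
finger_gap: 0.0464
grip_force: 25.8
```

```bash
python3 -m handwheel '{"deltas":[{"jaw":40,"tx":0,"ty":0,"tz":0.12,"yaw":0},{"jaw":40,"tx":0,"ty":0,"tz":0.22,"yaw":0},{"jaw":40,"tx":0,"ty":0,"tz":0.32,"yaw":0},{"jaw":40,"tx":0,"ty":0,"tz":0.32,"yaw":0}]}' 25
```

```text
time_s: 8.3
position: [0.5837, -0.2101, 0.0227]
orientation: [2.221, 2.221, 0.0]
ft_force: [-0.4, 0.6, 0.9]
finger_gap: 0.046
grip_force: 25.9
```

```bash
python3 -m handwheel '{"deltas":[{"jaw":40,"tx":0,"ty":0,"tz":0.04,"yaw":0},{"jaw":40,"tx":0,"ty":0,"tz":0.06,"yaw":0},{"jaw":40,"tx":0,"ty":0,"tz":0.06,"yaw":0}]}' 25;  python3 -c "
from h import *
im=arm.capture('side'); save(cv2.resize(im[130:230,250:390],(800,571),interpolation=cv2.INTER_CUBIC),'s6.png')"
```

```text
time_s: 8.6
position: [0.5839, -0.21, 0.0222]
orientation: [2.22, 2.221, 0.001]
ft_force: [-4.4, 3.2, 9.8]
finger_gap: 0.046
grip_force: 26.6
```

View pics/s6.png

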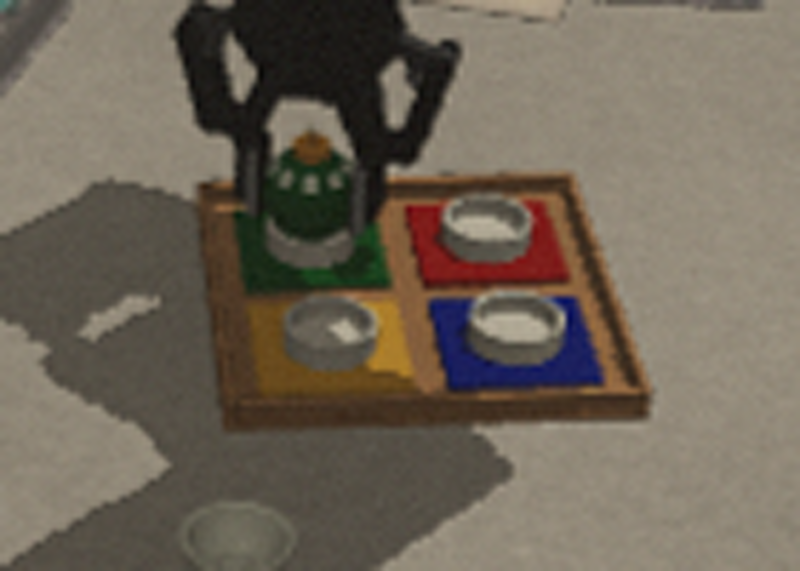

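The side view shows green sitting in the green cup, with about 10 N of contact and a slight sideways push. I'll relieve the sideways offset and release.

```bash
python3 -m handwheel '{"deltas":[{"jaw":40,"tx":0.05,"ty":-0.05,"tz":-0.01,"yaw":0},{"jaw":40,"tx":0.06,"ty":-0.06,"tz":0,"yaw":0}]}' 25; python3 -m handwheel '{"deltas":[{"jaw":56,"tx":0,"ty":0,"tz":0,"yaw":0},{"jaw":66,"tx":0,"ty":0,"tz":0,"yaw":0},{"jaw":66,"tx":0,"ty":0,"tz":0,"yaw":0}]}' 25;  python3 -m handwheel '{"deltas":[{"jaw":66,"tx":0,"ty":0,"tz":-0.8,"yaw":0},{"jaw":66,"tx":0,"ty":0,"tz":-1.8,"yaw":0},{"jaw":70,"tx":0,"ty":0,"tz":-3.2,"yaw":0},{"jaw":75,"tx":0,"ty":0,"tz":-4.4,"yaw":0},{"jaw":75,"tx":0,"ty":0,"tz":-4.4,"yaw":0}]}' 
python3 -c "
from h import *
im=arm.capture('wrist'); save(im,'w7.png')"
```

```text
time_s: 8.85
position: [0.5824, -0.2088, 0.0213]
orientation: [2.219, 2.22, 0.001]
ft_force: [0.1, -3.4, 4.0]
finger_gap: 0.0463
grip_force: 26.1
time_s: 9.15
position: [0.5815, -0.208, 0.02]
orientation: [-2.221, -2.221, 0.0]
ft_force: [-0.9, 0.1, -0.1]
finger_gap: 0.0661
grip_force: 0.0
time_s: 9.65
position: [0.5843, -0.2093, 0.1582]
orientation: [2.214, 2.215, 0.005]
ft_force: [0.1, -0.7, 1.1]
finger_gap: 0.0752
grip_force: 0.0
```

View pics/w7.png

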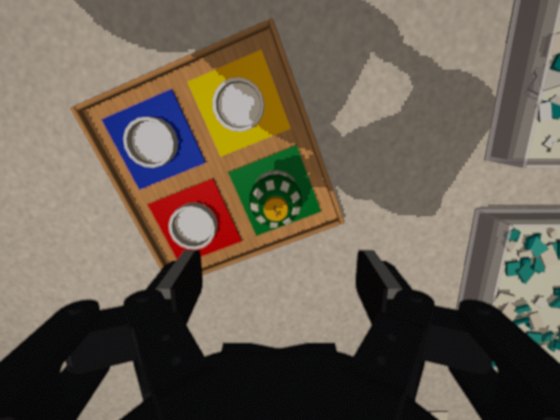

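Green is upright in its cup at (275,200). Next is blue: travel and look at numbers only.

```bash
python3 -m handwheel '{"deltas":[{"jaw":85,"tx":1.3,"ty":-0.5,"tz":0,"yaw":0},{"jaw":85,"tx":2.7,"ty":-1,"tz":0,"yaw":0},{"jaw":85,"tx":4.2,"ty":-1.6,"tz":0,"yaw":0},{"jaw":85,"tx":5.7,"ty":-2.2,"tz":0,"yaw":0},{"jaw":85,"tx":7.2,"ty":-2.8,"tz":0,"yaw":0}]}'; python3 -m handwheel '{"deltas":[{"jaw":85,"tx":1.5,"ty":-0.6,"tz":0,"yaw":0},{"jaw":85,"tx":3,"ty":-1.3,"tz":0,"yaw":0},{"jaw":85,"tx":4.2,"ty":-2.1,"tz":0,"yaw":0},{"jaw":85,"tx":5.2,"ty":-2.2,"tz":0,"yaw":0},{"jaw":85,"tx":5.2,"ty":-2.2,"tz":0,"yaw":0}]}'; python3 -m handwheel '{"deltas":[{"jaw":85,"tx":0,"ty":0,"tz":1,"yaw":0},{"jaw":85,"tx":0,"ty":0,"tz":1.4,"yaw":0},{"jaw":85,"tx":0,"ty":0,"tz":1.4,"yaw":0}]}'; python3 look.py w8.png blue_ornament red_ornament
```

```text
time_s: 10.2
position: [0.4958, 0.0095, 0.1508]
orientation: [-2.22, -2.219, 0.003]
ft_force: [0.9, -0.3, -0.3]
finger_gap: 0.0851
grip_force: 0.0
time_s: 10.7
position: [0.4298, 0.1665, 0.1512]
orientation: [-2.215, -2.225, 0.002]
ft_force: [0.3, -0.9, 0.5]
finger_gap: 0.0847
grip_force: 0.0
time_s: 11.0
position: [0.4301, 0.1629, 0.1079]
orientation: [-2.22, -2.219, 0.008]
ft_force: [-0.1, 0.1, 0.7]
finger_gap: 0.0849
grip_force: 0.0
[0.43126754 0.23266596 0.24980726] 11.05
blue_ornament 0.93 [280. 198.] [0.4313 0.1671]
red_ornament 0.86 [427. 205.] [0.5577 0.1609]
```

```bash
python3 -m handwheel '{"deltas":[{"jaw":85,"tx":0.06,"ty":0.03,"tz":1,"yaw":0},{"jaw":85,"tx":0.06,"ty":0.03,"tz":2.2,"yaw":0},{"jaw":85,"tx":0.06,"ty":0.03,"tz":3,"yaw":0},{"jaw":85,"tx":0.06,"ty":0.03,"tz":3.36,"yaw":0},{"jaw":85,"tx":0.06,"ty":0.03,"tz":3.36,"yaw":0}]}' 25;python3 -m handwheel '{"deltas":[{"jaw":40,"tx":0,"ty":0,"tz":0,"yaw":0},{"jaw":40,"tx":0,"ty":0,"tz":0,"yaw":0},{"jaw":40,"tx":0,"ty":0,"tz":0,"yaw":0},{"jaw":40,"tx":0,"ty":0,"tz":0,"yaw":0},{"jaw":40,"tx":0,"ty":0,"tz":0,"yaw":0}]}' 25; python3 -m handwheel '{"deltas":[{"jaw":40,"tx":0,"ty":0,"tz":-0.3,"yaw":0},{"jaw":40,"tx":0,"ty":0,"tz":-1,"yaw":0},{"jaw":40,"tx":0,"ty":0,"tz":-2,"yaw":0},{"jaw":40,"tx":0,"ty":0,"tz":-3,"yaw":0},{"jaw":40,"tx":0,"ty":0,"tz":-4,"yaw":0}]}' 25
```

```text
time_s: 11.65
position: [0.4324, 0.1653, 0.0091]
orientation: [-2.221, -2.221, 0.002]
ft_force: [-0.1, -1.0, 0.2]
finger_gap: 0.0851
grip_force: 0.0
time_s: 12.15
position: [0.4334, 0.1658, 0.0111]
orientation: [2.22, 2.221, 0.003]
ft_force: [-2.1, -0.4, 7.8]
finger_gap: 0.046
grip_force: 24.4
time_s: 12.65
position: [0.4325, 0.1656, 0.1317]
orientation: [2.221, 2.221, 0.001]
ft_force: [-0.4, 0.2, -0.6]
finger_gap: 0.0457
grip_force: 25.9
```

```bash
python3 -m handwheel '{"deltas":[{"jaw":40,"tx":-1,"ty":0.1,"tz":0,"yaw":0},{"jaw":40,"tx":-2.4,"ty":0.3,"tz":0,"yaw":0},{"jaw":40,"tx":-3.9,"ty":0.5,"tz":0,"yaw":0},{"jaw":40,"tx":-5.4,"ty":0.7,"tz":0,"yaw":0},{"jaw":40,"tx":-6.9,"ty":0.9,"tz":0,"yaw":0}]}' 25; python3 -m handwheel '{"deltas":[{"jaw":40,"tx":-1.5,"ty":0.1,"tz":0,"yaw":0},{"jaw":40,"tx":-2.9,"ty":0.2,"tz":0,"yaw":0},{"jaw":40,"tx":-3.9,"ty":0.32,"tz":0,"yaw":0},{"jaw":40,"tx":-3.9,"ty":0.32,"tz":0,"yaw":0},{"jaw":40,"tx":-3.9,"ty":0.32,"tz":0,"yaw":0}]}' 25
python3 look.py w9.png blue_holder
```

```text
time_s: 13.15
position: [0.4597, -0.0431, 0.1307]
orientation: [2.22, 2.221, 0.001]
ft_force: [0.8, -0.2, -0.5]
finger_gap: 0.0459
grip_force: 25.9
time_s: 13.65
position: [0.469, -0.1587, 0.1301]
orientation: [2.223, 2.219, 0.001]
ft_force: [0.2, -0.4, -0.8]
finger_gap: 0.0461
grip_force: 25.9
[ 0.46942031 -0.08910268  0.27208736] 13.7
blue_holder 0.82 [283. 198.] [ 0.4739 -0.1583]
```

View pics/w9.png

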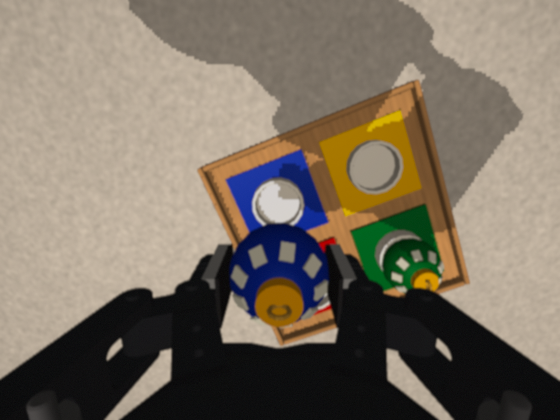

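Blue is held upright over its cup, which shows at (278,203) and lines up. Lower it.

```bash
python3 cups.py 278,203 375,167; python3 -m handwheel '{"deltas":[{"jaw":40,"tx":0,"ty":0,"tz":0.8,"yaw":0},{"jaw":40,"tx":0,"ty":0,"tz":1.8,"yaw":0},{"jaw":40,"tx":0,"ty":0,"tz":2.5,"yaw":0},{"jaw":40,"tx":0,"ty":0,"tz":3,"yaw":0},{"jaw":40,"tx":0,"ty":0,"tz":3.2,"yaw":0}]}' 25;python3 -m handwheel '{"deltas":[{"jaw":40,"tx":0,"ty":0,"tz":0.1,"yaw":0},{"jaw":40,"tx":0,"ty":0,"tz":0.17,"yaw":0},{"jaw":40,"tx":0,"ty":0,"tz":0.17,"yaw":0}]}' 25
```

```text
278,203 [ 0.4692 -0.157 ]
375,167 [ 0.5494 -0.1261]
[ 0.46896095 -0.15743903  0.12995368]
time_s: 14.25
position: [0.4685, -0.1567, 0.0325]
orientation: [-2.218, -2.222, 0.001]
ft_force: [-1.2, 0.6, -0.9]
finger_gap: 0.0461
grip_force: 25.9
time_s: 14.55
position: [0.4696, -0.1583, 0.029]
orientation: [2.22, 2.221, 0.001]
ft_force: [-0.3, -0.1, -0.7]
finger_gap: 0.0458
grip_force: 25.9
```

```bash
python3 -m handwheel '{"deltas":[{"jaw":40,"tx":0,"ty":0,"tz":0.05,"yaw":0},{"jaw":40,"tx":0,"ty":0,"tz":0.05,"yaw":0}]}' 25;python3 -m handwheel '{"deltas":[{"jaw":40,"tx":0,"ty":0,"tz":0.03,"yaw":0},{"jaw":40,"tx":0,"ty":0,"tz":0.03,"yaw":0}]}' 25
```

```text
time_s: 14.75
position: [0.4696, -0.1587, 0.0276]
orientation: [2.221, 2.22, 0.001]
ft_force: [-1.5, -0.6, 2.1]
finger_gap: 0.0461
grip_force: 26.0
time_s: 14.95
position: [0.4697, -0.1589, 0.0272]
orientation: [2.22, 2.22, 0.001]
ft_force: [-2.5, -0.6, 8.5]
finger_gap: 0.0461
grip_force: 26.5
```

```bash
python3 -m handwheel '{"deltas":[{"jaw":56,"tx":0,"ty":0,"tz":0,"yaw":0},{"jaw":66,"tx":0,"ty":0,"tz":0,"yaw":0},{"jaw":66,"tx":0,"ty":0,"tz":0,"yaw":0}]}' 25;  python3 -m handwheel '{"deltas":[{"jaw":66,"tx":0,"ty":0,"tz":-0.8,"yaw":0},{"jaw":66,"tx":0,"ty":0,"tz":-1.8,"yaw":0},{"jaw":70,"tx":0,"ty":0,"tz":-3.2,"yaw":0},{"jaw":75,"tx":0,"ty":0,"tz":-4.2,"yaw":0}]}' ; python3 -m handwheel '{"deltas":[{"jaw":85,"tx":1.3,"ty":0.2,"tz":0,"yaw":0},{"jaw":85,"tx":2.7,"ty":0.6,"tz":0,"yaw":0},{"jaw":85,"tx":4.2,"ty":1,"tz":0,"yaw":0},{"jaw":85,"tx":5.7,"ty":1.4,"tz":0,"yaw":0},{"jaw":85,"tx":7.2,"ty":1.8,"tz":0,"yaw":0}]}'; python3 -m handwheel '{"deltas":[{"jaw":85,"tx":1.4,"ty":0.5,"tz":0,"yaw":0},{"jaw":85,"tx":2.8,"ty":1,"tz":0,"yaw":0},{"jaw":85,"tx":3.43,"ty":1.18,"tz":0.8,"yaw":0},{"jaw":85,"tx":3.43,"ty":1.18,"tz":1.4,"yaw":0},{"jaw":85,"tx":3.43,"ty":1.18,"tz":1.4,"yaw":0}]}'; python3 look.py w10.png blue_ornament red_ornament red_unfinished
```

```text
time_s: 15.25
position: [0.4692, -0.1583, 0.026]
orientation: [-2.221, -2.221, -0.0]
ft_force: [-0.5, 1.1, -0.5]
finger_gap: 0.0659
grip_force: 0.0
time_s: 15.65
position: [0.4696, -0.1585, 0.1542]
orientation: [2.22, 2.22, 0.001]
ft_force: [0.1, -1.1, -0.0]
finger_gap: 0.0752
grip_force: 0.0
time_s: 16.15
position: [0.5234, 0.0595, 0.1521]
orientation: [2.222, 2.221, 0.0]
ft_force: [0.6, -0.6, -0.3]
finger_gap: 0.0852
grip_force: 0.0
time_s: 16.65
position: [0.5566, 0.1611, 0.1072]
orientation: [-2.217, -2.221, 0.008]
ft_force: [-0.2, -0.6, -0.4]
finger_gap: 0.0849
grip_force: 0.0
[0.55774778 0.2308244  0.2490894 ] 16.7
red_ornament 0.62 [282. 205.] [0.5598 0.1593]
red_unfinished 0.6 [271.  26.] [0.5507 0.2958]
```

View pics/w10.png

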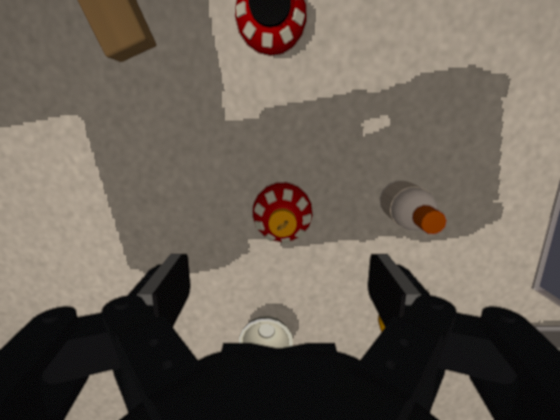

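The gold-capped red is centred at (282,213), the bottle at (412,208) clears the fingers, and the unfinished red stays clear at (270,20). Grip.

```bash
python3 -m handwheel '{"deltas":[{"jaw":85,"tx":-0.02,"ty":0.06,"tz":1,"yaw":0},{"jaw":85,"tx":-0.02,"ty":0.06,"tz":2.2,"yaw":0},{"jaw":85,"tx":-0.02,"ty":0.06,"tz":3,"yaw":0},{"jaw":85,"tx":-0.02,"ty":0.06,"tz":3.33,"yaw":0},{"jaw":85,"tx":-0.02,"ty":0.06,"tz":3.33,"yaw":0}]}' 25;python3 -m handwheel '{"deltas":[{"jaw":40,"tx":0,"ty":0,"tz":0,"yaw":0},{"jaw":40,"tx":0,"ty":0,"tz":0,"yaw":0},{"jaw":40,"tx":0,"ty":0,"tz":0,"yaw":0},{"jaw":40,"tx":0,"ty":0,"tz":0,"yaw":0},{"jaw":40,"tx":0,"ty":0,"tz":0,"yaw":0}]}' 25; python3 -m handwheel '{"deltas":[{"jaw":40,"tx":0,"ty":0,"tz":-0.3,"yaw":0},{"jaw":40,"tx":0,"ty":0,"tz":-1,"yaw":0},{"jaw":40,"tx":0,"ty":0,"tz":-2,"yaw":0},{"jaw":40,"tx":0,"ty":0,"tz":-3,"yaw":0},{"jaw":40,"tx":0,"ty":0,"tz":-4,"yaw":0}]}' 25
```

```text
time_s: 17.35
position: [0.5604, 0.1594, 0.01]
orientation: [-2.222, -2.22, 0.001]
ft_force: [-0.7, -0.4, 0.3]
finger_gap: 0.0849
grip_force: 0.0
time_s: 17.85
position: [0.5614, 0.1601, 0.012]
orientation: [2.22, 2.22, 0.004]
ft_force: [-1.3, -0.8, 5.8]
finger_gap: 0.0457
grip_force: 24.9
time_s: 18.35
position: [0.5603, 0.16, 0.1323]
orientation: [2.221, 2.221, 0.001]
ft_force: [-0.4, -0.4, -0.2]
finger_gap: 0.0462
grip_force: 25.8
```

```bash
python3 -m handwheel '{"deltas":[{"jaw":40,"tx":-1,"ty":0,"tz":0,"yaw":0},{"jaw":40,"tx":-2.4,"ty":-0.3,"tz":0,"yaw":0},{"jaw":40,"tx":-3.9,"ty":-0.5,"tz":0,"yaw":0},{"jaw":40,"tx":-5.4,"ty":-0.7,"tz":0,"yaw":0},{"jaw":40,"tx":-6.9,"ty":-1,"tz":0,"yaw":0}]}' 25; python3 -m handwheel '{"deltas":[{"jaw":40,"tx":-1.5,"ty":-0.3,"tz":0,"yaw":0},{"jaw":40,"tx":-3,"ty":-0.5,"tz":0,"yaw":0},{"jaw":40,"tx":-4.5,"ty":-0.7,"tz":0,"yaw":0},{"jaw":40,"tx":-5.6,"ty":-0.9,"tz":0,"yaw":0},{"jaw":40,"tx":-6.45,"ty":-0.97,"tz":0,"yaw":0}]}' 25; python3 -m handwheel '{"deltas":[{"jaw":40,"tx":0,"ty":0,"tz":0,"yaw":0},{"jaw":40,"tx":0,"ty":0,"tz":0,"yaw":0}]}'
python3 look.py w11.png red_holder blue_ornament green_ornament
```

```text
time_s: 18.85
position: [0.5303, -0.0487, 0.1313]
orientation: [2.22, 2.221, 0.001]
ft_force: [1.2, -0.6, -0.2]
finger_gap: 0.0457
grip_force: 25.8
time_s: 19.35
position: [0.5007, -0.2429, 0.1312]
orientation: [2.222, 2.219, 0.0]
ft_force: [-0.2, -0.2, -1.0]
finger_gap: 0.0455
grip_force: 25.8
time_s: 19.55
position: [0.5012, -0.2408, 0.1307]
orientation: [2.223, 2.22, 0.001]
ft_force: [0.8, 0.3, -0.8]
finger_gap: 0.0459
grip_force: 25.8
[ 0.50154899 -0.17118172  0.2727134 ] 19.6
red_holder 0.59 [278. 203.] [ 0.5018 -0.2452]
blue_ornament 0.77 [241. 104.] [ 0.4699 -0.159 ]
green_ornament 0.71 [375. 166.] [ 0.5897 -0.212 ]
green_ornament 0.69 [276. 250.] [ 0.4996 -0.2951]
```

View pics/w11.png

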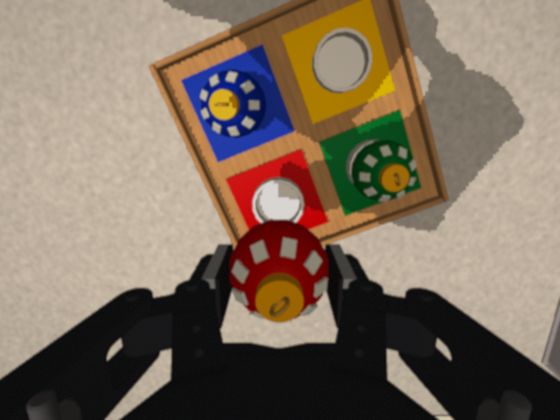

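Blue and green are seated, blue at (230,103) and green at (385,170). Red is held over its cup at (278,203). Lower it.

```bash
python3 cups.py 278,203; python3 -m handwheel '{"deltas":[{"jaw":40,"tx":0,"ty":0,"tz":0.8,"yaw":0},{"jaw":40,"tx":0,"ty":0,"tz":1.8,"yaw":0},{"jaw":40,"tx":0,"ty":0,"tz":2.5,"yaw":0},{"jaw":40,"tx":0,"ty":0,"tz":3,"yaw":0},{"jaw":40,"tx":0,"ty":0,"tz":3.2,"yaw":0}]}' 25;python3 -m handwheel '{"deltas":[{"jaw":40,"tx":0,"ty":0,"tz":0.08,"yaw":0},{"jaw":40,"tx":0,"ty":0,"tz":0.14,"yaw":0},{"jaw":40,"tx":0,"ty":0,"tz":0.14,"yaw":0}]}' 25; python3 -m handwheel '{"deltas":[{"jaw":40,"tx":0,"ty":0,"tz":0.04,"yaw":0},{"jaw":40,"tx":0,"ty":0,"tz":0.04,"yaw":0}]}' 25
```

```text
278,203 [ 0.5018 -0.2392]
[ 0.50156271 -0.23945729  0.13050396]
time_s: 20.25
position: [0.5008, -0.2392, 0.0328]
orientation: [-2.218, -2.221, 0.001]
ft_force: [-0.3, 0.4, -0.2]
finger_gap: 0.0459
grip_force: 25.8
time_s: 20.55
position: [0.5017, -0.2406, 0.0306]
orientation: [2.22, 2.221, 0.0]
ft_force: [0.2, -0.4, 0.3]
finger_gap: 0.0461
grip_force: 25.8
time_s: 20.75
position: [0.5016, -0.2409, 0.0294]
orientation: [2.221, 2.221, 0.0]
ft_force: [-0.4, -0.7, 0.4]
finger_gap: 0.0461
grip_force: 25.9
```

```bash
python3 -m handwheel '{"deltas":[{"jaw":40,"tx":0,"ty":0,"tz":0.04,"yaw":0},{"jaw":40,"tx":0,"ty":0,"tz":0.04,"yaw":0}]}' 25;python3 -m handwheel '{"deltas":[{"jaw":40,"tx":0,"ty":0,"tz":0.02,"yaw":0},{"jaw":40,"tx":0,"ty":0,"tz":0.02,"yaw":0}]}' 25
```

```text
time_s: 20.95
position: [0.5018, -0.2413, 0.0285]
orientation: [2.22, 2.22, 0.0]
ft_force: [-1.1, -1.6, 6.4]
finger_gap: 0.046
grip_force: 26.3
time_s: 21.15
position: [0.5018, -0.2415, 0.0283]
orientation: [2.22, 2.22, -0.0]
ft_force: [-2.4, -2.1, 9.0]
finger_gap: 0.0459
grip_force: 26.5
```

```bash
python3 -m handwheel '{"deltas":[{"jaw":56,"tx":0,"ty":0,"tz":0,"yaw":0},{"jaw":66,"tx":0,"ty":0,"tz":0,"yaw":0},{"jaw":66,"tx":0,"ty":0,"tz":0,"yaw":0}]}' 25;  python3 -m handwheel '{"deltas":[{"jaw":66,"tx":0,"ty":0,"tz":-0.8,"yaw":0},{"jaw":66,"tx":0,"ty":0,"tz":-1.8,"yaw":0},{"jaw":70,"tx":0,"ty":0,"tz":-3.2,"yaw":0},{"jaw":75,"tx":0,"ty":0,"tz":-4.2,"yaw":0}]}' ; python3 -m handwheel '{"deltas":[{"jaw":85,"tx":1.1,"ty":0.5,"tz":0,"yaw":0},{"jaw":85,"tx":2.4,"ty":1.2,"tz":0,"yaw":0},{"jaw":85,"tx":3.7,"ty":1.9,"tz":0,"yaw":0},{"jaw":85,"tx":5,"ty":2.6,"tz":0,"yaw":0},{"jaw":85,"tx":6.3,"ty":3.4,"tz":0,"yaw":0}]}'; python3 -m handwheel '{"deltas":[{"jaw":85,"tx":1.2,"ty":0.7,"tz":0,"yaw":0},{"jaw":85,"tx":2.4,"ty":1.4,"tz":0,"yaw":0},{"jaw":85,"tx":3.8,"ty":2.2,"tz":0.4,"yaw":0},{"jaw":85,"tx":3.8,"ty":2.2,"tz":1.4,"yaw":0},{"jaw":85,"tx":3.8,"ty":2.2,"tz":1.4,"yaw":0}]}'; python3 look.py w12.png yellow_ornament
```

```text
time_s: 21.45
position: [0.5012, -0.2404, 0.0268]
orientation: [-2.221, -2.221, -0.0]
ft_force: [0.3, -0.2, -0.4]
finger_gap: 0.066
grip_force: 0.0
time_s: 21.85
position: [0.5017, -0.2407, 0.1551]
orientation: [2.22, 2.221, 0.001]
ft_force: [0.7, -0.2, 0.5]
finger_gap: 0.0745
grip_force: 0.0
time_s: 22.35
position: [0.6036, -0.0499, 0.1529]
orientation: [-2.221, -2.221, 0.001]
ft_force: [0.9, -1.4, 0.5]
finger_gap: 0.085
grip_force: 0.0
time_s: 22.85
position: [0.6666, 0.064, 0.106]
orientation: [-2.214, -2.22, 0.01]
ft_force: [-0.7, -0.5, 0.1]
finger_gap: 0.0851
grip_force: 0.0
[0.66813109 0.13359926 0.24801765] 22.9
yellow_ornament 0.59 [282. 210.] [0.6694 0.0582]
```

View pics/w12.png

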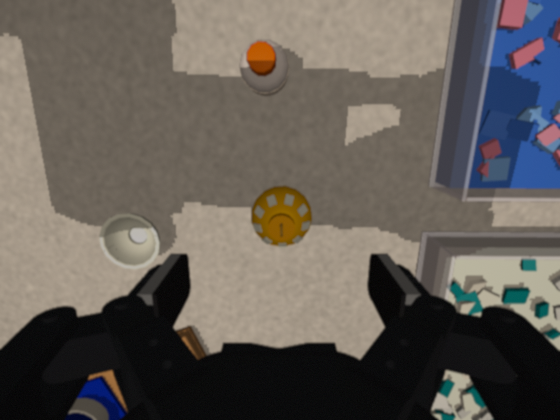

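Yellow is centred at (282,216), and the dish and bins are clear. Grip.

```bash
python3 -m handwheel '{"deltas":[{"jaw":85,"tx":-0.03,"ty":0.05,"tz":1,"yaw":0},{"jaw":85,"tx":-0.03,"ty":0.05,"tz":2.2,"yaw":0},{"jaw":85,"tx":-0.03,"ty":0.05,"tz":3,"yaw":0},{"jaw":85,"tx":-0.03,"ty":0.05,"tz":3.33,"yaw":0},{"jaw":85,"tx":-0.03,"ty":0.05,"tz":3.33,"yaw":0}]}' 25;python3 -m handwheel '{"deltas":[{"jaw":40,"tx":0,"ty":0,"tz":0,"yaw":0},{"jaw":40,"tx":0,"ty":0,"tz":0,"yaw":0},{"jaw":40,"tx":0,"ty":0,"tz":0,"yaw":0},{"jaw":40,"tx":0,"ty":0,"tz":0,"yaw":0},{"jaw":40,"tx":0,"ty":0,"tz":0,"yaw":0}]}' 25; python3 -m handwheel '{"deltas":[{"jaw":40,"tx":0,"ty":0,"tz":-0.3,"yaw":0},{"jaw":40,"tx":0,"ty":0,"tz":-1,"yaw":0},{"jaw":40,"tx":0,"ty":0,"tz":-2,"yaw":0},{"jaw":40,"tx":0,"ty":0,"tz":-3,"yaw":0},{"jaw":40,"tx":0,"ty":0,"tz":-4,"yaw":0}]}' 25
```

```text
time_s: 23.45
position: [0.6707, 0.0605, 0.0112]
orientation: [-2.223, -2.22, 0.001]
ft_force: [-0.1, -0.3, 0.2]
finger_gap: 0.0856
grip_force: 0.0
time_s: 23.95
position: [0.6718, 0.0614, 0.0134]
orientation: [2.22, 2.22, 0.003]
ft_force: [-1.7, -1.3, 6.0]
finger_gap: 0.0462
grip_force: 25.1
time_s: 24.45
position: [0.6708, 0.0616, 0.1332]
orientation: [2.221, 2.221, 0.001]
ft_force: [-0.4, -0.4, -0.3]
finger_gap: 0.0462
grip_force: 25.8
```

```bash
python3 -m handwheel '{"deltas":[{"jaw":40,"tx":-1,"ty":-0.6,"tz":0,"yaw":0},{"jaw":40,"tx":-2.3,"ty":-1.4,"tz":0,"yaw":0},{"jaw":40,"tx":-3.6,"ty":-2.2,"tz":0,"yaw":0},{"jaw":40,"tx":-4.9,"ty":-3.1,"tz":0,"yaw":0},{"jaw":40,"tx":-6.29,"ty":-3.99,"tz":0,"yaw":0}]}' 25; python3 -m handwheel '{"deltas":[{"jaw":40,"tx":0,"ty":0,"tz":0,"yaw":0},{"jaw":40,"tx":0,"ty":0,"tz":0,"yaw":0},{"jaw":40,"tx":0,"ty":0,"tz":0,"yaw":0}]}'
python3 look.py w13.png yellow_holder
python3 cups.py 278,203
python3 - <<'E'
from h import *
im=cv2.imread("pics/w13.png"); hsv=cv2.cvtColor(im,cv2.COLOR_BGR2HSV)
m=((hsv[...,1]<60)&(hsv[...,2]>80)).astype(np.uint8); m[:150]=0;m[245:]=0;m[:,:235]=0;m[:,325:]=0
n,l,s,c=cv2.connectedComponentsWithStats(m)
for i in range(1,n):
    if s[i,4]>300: print(s[i],c[i])
E
```

```text
time_s: 24.95
position: [0.5502, -0.1282, 0.1322]
orientation: [2.22, 2.221, 0.001]
ft_force: [0.9, -1.0, -0.8]
finger_gap: 0.0459
grip_force: 25.8
time_s: 25.25
position: [0.5518, -0.1267, 0.1318]
orientation: [2.22, 2.221, 0.001]
ft_force: [-0.2, -0.2, -0.8]
finger_gap: 0.0456
grip_force: 25.9
[ 0.55190785 -0.0570488   0.27371865] 25.3
yellow_holder 0.77 [277. 198.] [ 0.5508 -0.1271]
278,203 [ 0.5521 -0.1261]
[ 0.55180817 -0.1261023   0.13135791]
[ 252  178   50   46 1793] [276.19185722 201.04461796]
```

```bash
python3 -m handwheel '{"deltas":[{"jaw":40,"tx":0,"ty":-0.02,"tz":0.8,"yaw":0},{"jaw":40,"tx":0,"ty":-0.02,"tz":1.8,"yaw":0},{"jaw":40,"tx":0,"ty":-0.02,"tz":2.5,"yaw":0},{"jaw":40,"tx":0,"ty":-0.02,"tz":3,"yaw":0},{"jaw":40,"tx":0,"ty":-0.02,"tz":3.2,"yaw":0}]}' 25;python3 -m handwheel '{"deltas":[{"jaw":40,"tx":0,"ty":0,"tz":0.07,"yaw":0},{"jaw":40,"tx":0,"ty":0,"tz":0.12,"yaw":0},{"jaw":40,"tx":0,"ty":0,"tz":0.12,"yaw":0}]}' 25; python3 -m handwheel '{"deltas":[{"jaw":40,"tx":0,"ty":0,"tz":0.04,"yaw":0},{"jaw":40,"tx":0,"ty":0,"tz":0.04,"yaw":0}]}' 25
```

```text
time_s: 25.85
position: [0.5501, -0.1257, 0.0334]
orientation: [-2.217, -2.222, 0.002]
ft_force: [0.8, 0.1, -0.0]
finger_gap: 0.0457
grip_force: 25.9
time_s: 26.15
position: [0.5511, -0.1271, 0.0322]
orientation: [2.22, 2.221, 0.001]
ft_force: [-0.2, -0.1, -0.9]
finger_gap: 0.0459
grip_force: 25.9
time_s: 26.35
position: [0.5507, -0.1273, 0.0307]
orientation: [2.221, 2.221, 0.001]
ft_force: [0.1, 0.4, 0.1]
finger_gap: 0.0458
grip_force: 25.9
```

```bash
python3 -m handwheel '{"deltas":[{"jaw":40,"tx":0,"ty":0,"tz":0.04,"yaw":0},{"jaw":40,"tx":0,"ty":0,"tz":0.04,"yaw":0}]}' 25;python3 -m handwheel '{"deltas":[{"jaw":40,"tx":0,"ty":0,"tz":0.02,"yaw":0},{"jaw":40,"tx":0,"ty":0,"tz":0.02,"yaw":0}]}' 25
```

```text
time_s: 26.55
position: [0.5505, -0.1273, 0.0292]
orientation: [2.221, 2.221, 0.0]
ft_force: [0.5, 0.6, 0.3]
finger_gap: 0.0457
grip_force: 25.9
time_s: 26.75
position: [0.5504, -0.1273, 0.0287]
orientation: [2.221, 2.221, -0.0]
ft_force: [-0.5, -0.5, 1.5]
finger_gap: 0.0455
grip_force: 26.1
```

```bash
python3 -m handwheel '{"deltas":[{"jaw":40,"tx":0,"ty":0,"tz":0.03,"yaw":0},{"jaw":40,"tx":0,"ty":0,"tz":0.03,"yaw":0}]}' 25;python3 -m handwheel '{"deltas":[{"jaw":56,"tx":0,"ty":0,"tz":0,"yaw":0},{"jaw":66,"tx":0,"ty":0,"tz":0,"yaw":0},{"jaw":66,"tx":0,"ty":0,"tz":0,"yaw":0}]}' 25;  python3 -m handwheel '{"deltas":[{"jaw":66,"tx":0,"ty":0,"tz":-0.8,"yaw":0},{"jaw":66,"tx":0,"ty":0,"tz":-1.8,"yaw":0},{"jaw":70,"tx":0,"ty":0,"tz":-3.2,"yaw":0},{"jaw":75,"tx":0,"ty":0,"tz":-4.7,"yaw":0},{"jaw":75,"tx":-1.5,"ty":0,"tz":-5.2,"yaw":0}]}'; python3 -m handwheel '{"deltas":[{"jaw":75,"tx":-1.5,"ty":-0.6,"tz":-1,"yaw":0},{"jaw":75,"tx":-2.5,"ty":-0.6,"tz":-1.5,"yaw":0},{"jaw":75,"tx":-2.5,"ty":-0.6,"tz":-1.5,"yaw":0},{"jaw":75,"tx":-2.5,"ty":-0.6,"tz":-1.5,"yaw":0}]}'
python3 - <<'E'
from h import *
a=arm.capture("wrist")[0:230,150:430]; b=arm.capture("side")[130:400,180:400]
save(np.hstack([cv2.resize(a,(400,328)),cv2.resize(b,(400,328))]),"f.png")
E
```

```text
time_s: 26.95
position: [0.5504, -0.1274, 0.0282]
orientation: [2.221, 2.221, -0.0]
ft_force: [-3.0, -1.5, 6.3]
finger_gap: 0.0458
grip_force: 26.4
time_s: 27.25
position: [0.5505, -0.1271, 0.0274]
orientation: [-2.221, -2.221, -0.0]
ft_force: [-0.4, -0.3, -0.7]
finger_gap: 0.0662
grip_force: 0.0
time_s: 27.75
position: [0.5527, -0.1692, 0.1887]
orientation: [2.211, 2.224, 0.006]
ft_force: [1.1, -0.1, -0.9]
finger_gap: 0.0752
grip_force: 0.0
time_s: 28.15
position: [0.5323, -0.2475, 0.2284]
orientation: [-2.223, -2.219, -0.001]
ft_force: [0.3, 0.6, -0.6]
finger_gap: 0.0748
grip_force: 0.0
```

View pics/f.png

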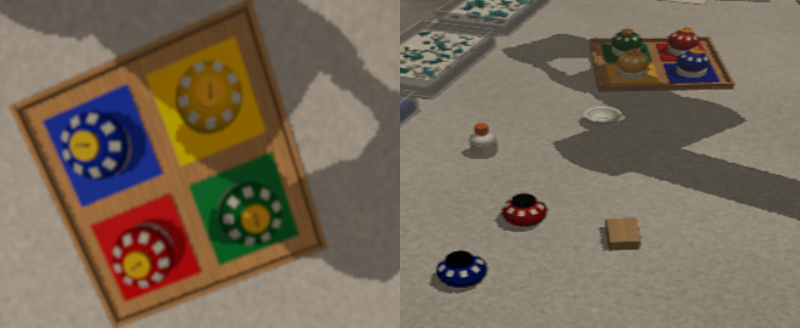

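All four stand upright in the cups of their own colour, in both the wrist and side crops. The two unfinished ornaments are still standing where they were.

```bash
python3 -c "
from cell import arm
print(arm.job_done())"
```

```text
the job is handed in; nothing more can be done
None
```

All four gold-capped ornaments stand upright in the holders of their own colour, the two unfinished ones were left untouched, and the job was handed in at about 28 s.

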